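# Tamp the dressing stones level in their tub

## Task

In one of the two white tubs two of the grey dressing stones have propped each other up like a tent. Take the wooden tamper (the square block with an upright post) by its post, press it flat down into that tub until all the stones lie flat and level, then lift it out and stand it upright on the bench again, clear of the tubs.

Things in the scene. Friction and masses are not known exactly. Their poses are not given: they have to be found in the camera images.
- tub: White plastic tub with the propped stones, fixed: outside 140 (x) x 138 (y) x 60 mm high, inside 130 x 128, floor and walls 5 mm, open on top. Origin: centre of its underside, on the bench; z up. Holds six loose stones: four lie flat in two rows along its y sides, two are propped up in the middle between them. Level, their tops are 20 mm above the bench. The other tub has only flat stones.
- tamper_center (a point): Loose wooden tamper standing on the bench: flat foot 102 (x) x 98 (y) x 20 mm, square post 30 x 30 mm up from its middle, top 130 mm above the underside; 0.2 to 0.4 kg. This point is its centre, 65 mm above the underside; z up the post, x and y along the foot's sides and post's faces. Turned parallel to the tub's sides the foot fits in with about 14 mm to spare all round, either way.
- stone_a_center (a point): One of the two propped stones: grey, 60 x 38 x 15 mm (its own x, y, z), rounded ends, 90 g; this point is its centre. Starts leaning at about 40 degrees, lower end on the floor towards the tub's -x side, upper end against the other stone over the tub's middle, top 50 mm above the bench. A few newtons from above make the lower ends slide apart. Lying flat, its centre is 12.5 mm above the bench.
- stone_b_center (a point): One of the two propped stones: grey, 60 x 38 x 15 mm (its own x, y, z), rounded ends, 90 g; this point is its centre. Starts leaning at about 40 degrees, lower end on the floor towards the tub's +x side, upper end against the other stone over the tub's middle, top 50 mm above the bench. A few newtons from above make the lower ends slide apart. Lying flat, its centre is 12.5 mm above the bench.
There are look-alikes about, which are no part of the job. Leave any pink or yellow look-alike of the tub alone.

How it is judged:
On the way:
1. the held tamper is pressed into the tub, upright, until its foot lies on the level layer (within 8 mm of it) (contact force between the fingers and tamper above 1 N and x of tamper_center in the frame of tub between -0.02 and 0.02 m and y of tamper_center in the frame of tub between -0.02 and 0.02 m and z of tamper_center in the frame of tub below 0.093 m and angle between tamper_center's own z axis and vertical below 0.175 rad), for 0.2 s.
At the end, for the whole second after the job is handed in: Both propped stones lie flat in the tub (within 10 degrees, centres no more than 6 mm above their flat height of 12.5 mm), and the tamper stands upright (within 10 degrees) and still on the bench (its centre within 10 mm of 65 mm above it) (z of each of stone_a_center, stone_b_center in the frame of tub below 0.0185 m and angle between each of stone_a_center, stone_b_center, tamper_center's own z axis and vertical below 0.175 rad and x of stone_a_center in the frame of tub between -0.065 and 0.065 m and y of stone_a_center in the frame of tub between -0.064 and 0.064 m and x of stone_b_center in the frame of tub between -0.065 and 0.065 m and y of stone_b_center in the frame of tub between -0.064 and 0.064 m and height (world z) of tamper_center between 0.055 and 0.075 m and linear speed of tamper below 0.02 m/s); the robot touches nothing.
It also fails if it takes over 48 s, if anything falls off the work surface, if the arm or the gripper's body presses on something with over 40 N, if the wrist force passes 120 N, or if a joint passes its speed limit or range.

## Robot

A 6-joint arm with a two-finger parallel gripper is mounted at the origin on the work surface. World frame = base frame: x ahead of the robot, y to its left, z up, the work surface at z = 0. Lengths are in m, angles in rad, forces in N, time in s.
With the tool pointing down it reaches from about 0.2 to 0.875 m from the base axis. Payload 3.4 kg.
Tool frame: the origin (TCP) lies at the very end of the fingers, on their centre line; the grasp point (between the pads) lies 19 mm behind it (arm.grip_point_offset is the distance from the TCP to the grasp point, in m); z points along the fingers, y is the line along which they close (so a half turn about z gives the same grasp; the last joint's range is limited). The gripper opens to 94 mm and grips with 3 to 60 N. Pads are 16 mm wide; open, the fingers measure 119 mm over their backs; the gripper's body (75 mm by 177 mm) begins 78 mm behind the grasp point.
Start: joints at [-1.256, 0.276, 1.505, -0, 1.361, -0.121], TCP at [0.243, -0.521, 0.205] pointing down, gripper open.
Joint ranges: [-2.89, 2.89], [-0.75, 2.08], [0.22, 2.7], [-1.18, 4.32], [0.11, 2.71], [-2.7, 2.7]. Speed limits (rad/s): [2.57, 2.57, 3.14, 3.14, 3.14, 3.14].

## Interface

Orientations are given as [roll, pitch, yaw] about the fixed x, y, z axes, in that order (R = Rz(yaw) Ry(pitch) Rx(roll)).
In Python, from bench import arm gives the robot as it stands.
- The arm moves only by the shell command python3 -m creep 'ROWS'. ROWS is JSON, a list that holds one entry, the list of rows, each a list of 7 numbers: the turn, a rotation vector about the tool's x, y, z each as a share of 90 degrees, from -1 to 1, then the shift along the tool's x, y, z each as a share of 120 mm, from -1 to 1, then the opening, from -1 (shut) to 1 (fully open), so that 0 is half open. In form: [[[rx, ry, rz, dx, dy, dz, grip], ...]]. A call has 1 to 5 rows; each row is the pose to reach, as a shift and turn from the pose commanded when the call began, along the tool's axes at that moment; what a row does not reach only later rows make up. A row lasts 1/12 s, in which the tool goes at most 41.7 mm and 7.16 degrees, less where a joint would pass 70% of its speed; a pose out of reach is approached as far as the arm can. A call with a number of a shift or a turn outside -1 to 1 is refused whole. A call with a gripper value outside its range is refused whole. The fingers move at their own pace and stop on an object; the grip force is fixed at half the most. Time passes only in rows, so rows that repeat a pose let the fingers close. It gives the time, the measured TCP pose, the force, the opening and the grip force at its end, in the units of the state.
- arm.read_state(): the state, without advancing time (a new reading comes with each control period).
- arm.read_camera(name): name is "scene" or "top" or "wrist"; returns a dict with "color" (420x560x3 uint8, red, green, blue), "camera_matrix" (3x3 intrinsics, pixels), "R" (3x3) and "t" (3): a world point X has camera coordinates R X + t; the wrist camera has in their place "hand_eye" (4x4, takes a point from camera to tool coordinates, whose origin is the TCP and whose axes are the flange's). Camera axes: x right, y down, z forward; pixel columns grow to the right and rows downward; lengths in m; the calibration is good to about 2 mm. A picture is of the moment at which its call begins: read the wrist's pose just before it. There is no depth.
- arm.hand_in(): hands the job in; it is judged then, once.
Trained networks look in the newest picture that a camera, given by its name, has taken for a name from the list of things; names that differ only in an ending like _2 or _b are one class to them, and where a whole thing is asked for, a point or a joint stands for the part that bears it (a point fixed in the world has none). Each returns a list of dicts, best first, with "conf" (0 to 1); they miss things now and then, are a little off and sometimes report something else, mostly with a low value. They report only what shows in the picture. A call takes as long as a camera call. They do not tell look-alikes from the thing itself.
- arm.spot_in(thing, camera): "rect" ([left, top, width, height] in pixels, round what is visible of it).
- arm.cut_out(thing, camera): "region" (420x560 bool, what is visible of it) and "rect" ([left, top, width, height] in pixels, round what is visible of it).
The state is a dict: "t": time; "joints": joint angles; "qvel": joint speeds; "joint_efforts": joint torques, N m; "eef_pos": TCP position; "tcp_rot": TCP orientation; "contact_force": force on the tool from outside, world axes, zero at the start; "torque": the same for the moment, N m; "gripper_width": opening from 0.0 (shut) to 1.0 (fully open); "gripper_force": force on a finger pad.
Only numpy, scipy, OpenCV 4.12 (cv2) and the standard library are available. Lean on these libraries where they do the work, as an engineer would, in place of code of your own. Each camera call takes 0.05 s, during which the arm holds its last target. There are 200 camera calls.

## Working session

There is one attempt and no reset: what is moved stays moved. The work goes in short steps, Python scripts to look and compute and a shell command to move; the robot and the scene stay as the last step left them, time stands still between calls to the robot, and variables do not carry over. Pictures are saved under pics/ and viewed, at most 10 in all, crops included, and the job is handed in when it is done.

```bash
mkdir -p pics; ls
python3 - <<'E'
from bench import arm
import cv2, numpy as np
s=arm.read_state(); print(s)
ims=[]
for n in ["scene","top"]:
    c=arm.read_camera(n); print(n,c["camera_matrix"].tolist(),np.round(c["R"],4).tolist(),c["t"])
    cv2.imwrite(f"pics/{n}0.png",c["color"][:,:,::-1])
    for th in ["tub","tamper_center","stone_a_center"]:
        print(th,[(d["rect"],round(d["conf"],2)) for d in arm.spot_in(th,n)])
E
```

```text
pics
{'t': 0.0, 'joints': array([-1.25604237e+00,  2.76535997e-01,  1.50612090e+00,  5.33297836e-06,
        1.36066577e+00, -1.21007500e-01]), 'qvel': array([-0.0006802 ,  0.00020999,  0.00255516, -0.00030904, -0.0015007 ,
        0.00055287]), 'joint_efforts': array([-5.05044100e-04, -4.04581583e+01, -2.37221611e+01,  6.97785756e-02,
        3.43816937e-02, -1.17007276e-04]), 'eef_pos': array([ 0.24252648, -0.52073271,  0.20464325]), 'tcp_rot': array([-3.13987593e+00, -2.14008495e-04,  4.35760160e-01]), 'contact_force': array([-0.02073795,  0.05301727, -0.09786445]), 'torque': array([-0.03885493,  0.03087814,  0.05502619]), 'gripper_force': 0.0, 'gripper_width': 0.999734543743735}
scene [[387.19751742460625, 0.0, 275.0212351682571], [0.0, 387.19751742460625, 210.76343927402962], [0.0, 0.0, 1.0]] [[-0.6124, 0.7906, -0.0027], [0.5877, 0.4529, -0.6704], [-0.5288, -0.4121, -0.742]] [ 0.32952726 -0.24739839  1.08686009]
tub [([391.6, 193.0, 112.9, 95.8], 0.97), ([222.3, 110.0, 80.7, 71.3], 0.85), ([327.2, 259.1, 129.0, 121.5], 0.78)]
tamper_center [([193.9, 230.1, 68.1, 78.3], 0.75)]
stone_a_center [([379.9, 300.7, 28.3, 16.7], 0.77)]
top [[403.88886503620233, 0.0, 277.29613691334254], [0.0, 403.88886503620233, 207.8452753931676], [0.0, 0.0, 1.0]] [[0.0217, -0.9993, -0.0307], [-0.9955, -0.0187, -0.0934], [0.0928, 0.0326, -0.9952]] [-0.00753706  0.50068291  0.85541403]
tub [([338.1, 253.3, 75.6, 73.2], 0.69), ([120.6, 135.2, 80.9, 82.0], 0.66), ([101.4, 235.3, 89.8, 89.6], 0.62)]
tamper_center [([261.5, 113.0, 54.6, 52.7], 0.57)]
stone_a_center [([148.9, 175.9, 20.1, 23.0], 0.74)]
```

View pics/scene0.png

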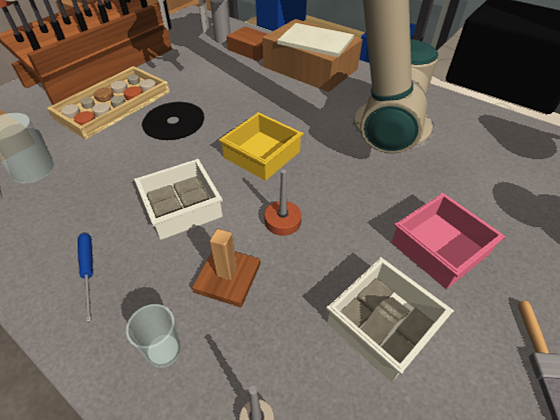

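View pics/top0.png

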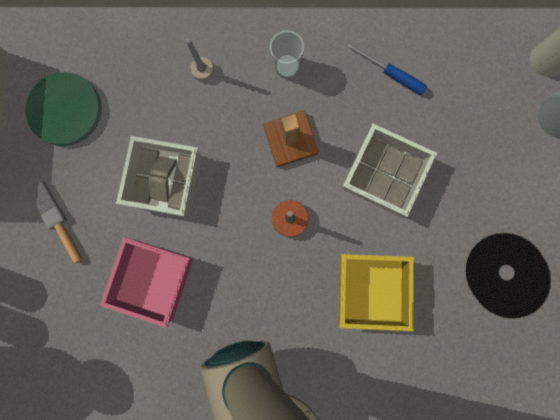

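Candidates: tub with tent at scene (390,318)/top (158,176). The other white tub, at scene (178,197)/top (390,170), is flat; the pink and yellow tubs are look-alikes. The tamper is at scene (227,268)/top (291,138). Other objects with posts are the red disc at scene (283,217) and the pale post at scene (256,405). I choose the first white tub and the square wooden block, and fit their poses by silhouette in both views.

```bash
cat > h.py <<'E'
from bench import arm
import cv2, numpy as np
from scipy.optimize import minimize
S=4
def box(sx,sy,z0,z1): return np.array([[x*sx/2,y*sy/2,z] for x in(-1,1) for y in(-1,1) for z in(z0,z1)])
TUB=[box(.14,.138,0,.06)]
TAMP=[box(.102,.098,0,.02),box(.03,.03,.02,.13)]
def proj(c,P):
    q=P@np.array(c["R"]).T+c["t"]; q=q@np.array(c["camera_matrix"]).T; return q[:,:2]/q[:,2:]
def pix2w(c,uv,z):
    R=np.array(c["R"]);d=R.T@np.linalg.inv(c["camera_matrix"])@np.array([*uv,1]);o=-R.T@c["t"];return o+d*(z-o[2])/d[2]
def render(c,parts,p):
    x,y,z,a=p; Rz=np.array([[np.cos(a),-np.sin(a),0],[np.sin(a),np.cos(a),0],[0,0,1]])
    m=np.zeros((420*S,560*S),np.uint8)
    for b in parts:
        h=cv2.convexHull(((proj(c,b@Rz.T+[x,y,z])+.5)*S*16).astype(np.int32)); cv2.fillConvexPoly(m,h,1,shift=4)
    return cv2.resize(m.astype(np.float32),(560,420),interpolation=cv2.INTER_AREA)
def fit(cams,masks,parts,xy):
    f=lambda p:sum(np.abs(render(c,parts,p*[1,1,1,10])-m).sum() for c,m in zip(cams,masks))
    best=None
    for a in np.arange(0,np.pi/2,np.pi/12):
        p=np.array([*xy,0,a/10]); r=minimize(f,p,method="Nelder-Mead",options=dict(initial_simplex=p+np.vstack([np.zeros(4),np.diag([.01,.01,.01,.02])]),maxiter=150))
        if best is None or r.fun<best.fun: best=r
    return best.x*[1,1,1,10],best.fun,sum(m.sum() for m in masks)
def mask(thing,cam,near):
    ds=[d for d in arm.cut_out(thing,cam) if abs(d["rect"][0]+d["rect"][2]/2-near[0])<30 and abs(d["rect"][1]+d["rect"][3]/2-near[1])<30]
    return np.array(ds[0]["region"],np.float32) if ds else None
E
python3 - <<'E'
from h import *
cams=[arm.read_camera(n) for n in("scene","top")]
for th,parts,nr in(("tub",TUB,[(390,318),(158,176)]),("tamper_center",TAMP,[(227,268),(291,138)])):
    ms=[mask(th,n,q) for n,q in zip(("scene","top"),nr)]
    print(th,[None if m is None else m.sum() for m in ms])
    ok=[i for i in(0,1) if ms[i] is not None]
    if th=="tub":
        k=np.ones((9,9));ms=[cv2.morphologyEx(m,cv2.MORPH_CLOSE,k) if m is not None else m for m in ms]
    print(fit([cams[i] for i in ok],[ms[i] for i in ok],parts,pix2w(cams[1],nr[1],.03)[:2]))
a=cams[0]["color"][240:390,310:470];b=cams[1]["color"][125:225,105:265]
out=np.vstack([cv2.resize(a,(640,0) if 0 else (320,300)),cv2.resize(b,(320,200))])
cv2.imwrite("pics/crop1.png",out[:,:,::-1])
E
```

```text
tub [np.float32(4901.0), np.float32(2821.0)]
(array([0.56578819, 0.25882811, 0.00835356, 1.40360322]), np.float64(6314.5625), np.float32(7926.0))
tamper_center [np.float32(3202.0), np.float32(2029.0)]
(array([ 0.65897605, -0.02175448,  0.00143499,  0.33002985]), np.float64(212.6875), np.float32(5231.0))
```

View pics/crop1.png

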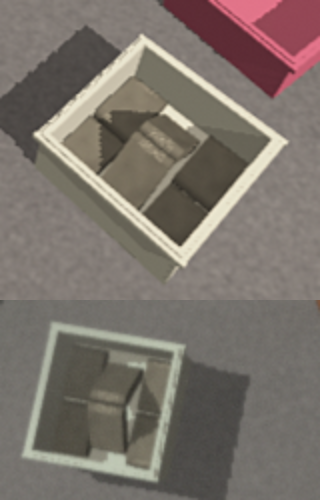

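The crop confirms the tent in this tub (two stones leaning together in the middle, flat stones either side). The tamper fit is good, but the tub mask has holes, so I refit using its convex hull.

Run:
```python
from h import *
cams=[arm.read_camera(n) for n in("scene","top")]
nr=[(390,318),(158,176)]; ms=[]
for n,q in zip(("scene","top"),nr):
    m=mask("tub",n,q).astype(np.uint8); l=cv2.morphologyEx(m,cv2.MORPH_OPEN,np.ones((2,2)))
    h=cv2.convexHull(cv2.findNonZero(l)); o=np.zeros((420,560),np.uint8); cv2.fillConvexPoly(o,h,1); ms.append(o.astype(np.float32))
p,f,t=fit(cams,ms,TUB,pix2w(cams[1],nr[1],.03)[:2]); print(p,f,t)
out=[]
for c,(u,v) in zip(cams,nr):
    im=c["color"].copy()
    r=render(c,TUB,p);cn,_=cv2.findContours((r>.5).astype(np.uint8),0,2);cv2.drawContours(im,cn,-1,(255,0,0),1)
    out.append(cv2.resize(im[v-75:v+75,u-75:u+75],(390,390),interpolation=0))
cv2.imwrite("pics/fit.png",np.hstack(out)[:,:,::-1])
```

```text
[ 0.56371425  0.25921177  0.0054862  -0.16347005] 819.25 13862.0
```

View pics/fit.png

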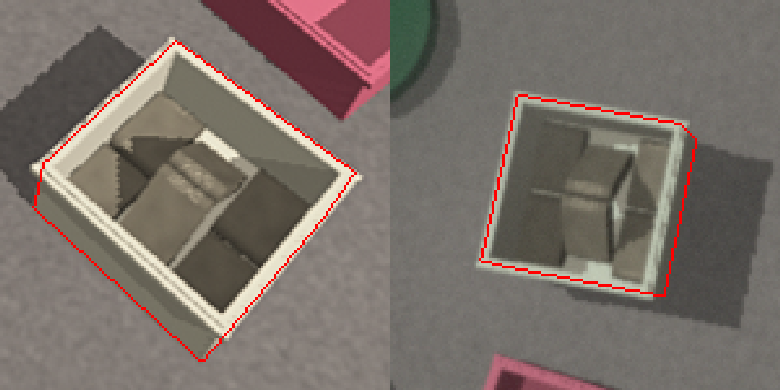

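The tent tub outline fits within about 2 px. I'll refine it from the rim corners as read in both views: scene crop (174,40), (33,167), (360,176), (226,338); top crop (516,93), (688,122), (478,264), (663,298).

Run:
```python
from h import *
cams=[arm.read_camera(n) for n in("scene","top")]
sc=np.array([(174,40),(33,167),(360,176),(226,338)])/2.6+[315,243]-.3
tp=np.array([(516,93),(688,122),(478,264),(663,298)])/2.6+[83-150,101]-.3
for c,q in zip(cams,(sc,tp)):
    P=np.array([pix2w(c,u,.06)for u in q]); print(np.round(P,4).tolist(), P.mean(0))
    print(cv2.minAreaRect((P[:,:2]*1000).astype(np.float32)))
ctr=[proj(c,np.array([[.5637,.2592,.06]]))[0] for c in cams]
from scipy.optimize import least_squares
# joint fit x,y,ztop,yaw
rect=np.array([[sx*.07,sy*.069,0] for sx in(-1,1) for sy in(-1,1)])
def res(p):
    a=p[3];Rz=np.array([[np.cos(a),-np.sin(a),0],[np.sin(a),np.cos(a),0],[0,0,1]]);W=rect@Rz.T+p[:3]
    o=[]
    for c,q in zip(cams,(sc,tp)):
        u=proj(c,W); 
        for k in q: o+=list(u[np.argmin(((u-k)**2).sum(1))]-k)
    return o
r=least_squares(res,[.5637,.2592,.06,-.163]);print(r.x,np.round(r.fun,1))
```

```text
[[0.4808, 0.2014, 0.06], [0.624, 0.1762, 0.06], [0.5033, 0.3427, 0.06], [0.6473, 0.3198, 0.06]] [0.56386416 0.2600169  0.06      ]
((563.8680419921875, 259.4135437011719), (145.5029296875, 145.86163330078125), 80.95645904541016)
[[0.6451, 0.3182, 0.06], [0.6227, 0.1744, 0.06], [0.5028, 0.3415, 0.06], [0.4781, 0.1888, 0.06]] [0.56217496 0.2557136  0.06      ]
((562.068603515625, 253.53793334960938), (154.61166381835938, 145.13442993164062), 80.78816223144531)
[ 0.56334159  0.25906258  0.05879534 -0.15453402] [-0.7  1.4  2.6  0.8 -3.4 -0.6 -1.  -3.4  0.9  1.1 -2.6  0.5  1.9 -0.8
 -5.8 -2.7]
```

```bash
cat >> h.py <<'E'
from scipy.spatial.transform import Rotation as Ro
def need(x,y,z,yaw):
    s=arm.read_state(); R=Ro.from_euler("xyz",s["tcp_rot"]); G=Ro.from_euler("xyz",[np.pi,0,yaw])
    print("rot",np.round((R.inv()*G).as_rotvec()/(np.pi/2),3),"shift",np.round(R.inv().apply(np.array([x,y,z])-s["eef_pos"])/.12,3),
      "t",s["t"],"pos",np.round(s["eef_pos"],4),np.round(s["tcp_rot"],3),"F",np.round(s["contact_force"],1),"w",round(s["gripper_width"],3),"gf",s["gripper_force"])
E
python3 -c "
from h import *
need(.659,-.022,.205,.33)"
```

```text
rot [ 0.    -0.     0.067] shift [ 4.901e+00 -2.308e+00  4.000e-03] t 1.0 pos [ 0.2427 -0.5213  0.2055] [ 3.142 -0.     0.436] F [ 0.5 -0.5  0.1] w 1.001 gf 0.0
```

```bash
python3 -m creep '[[[0,0,0.067,1,-0.47,0,1],[0,0,0.067,1,-0.47,0,1],[0,0,0.067,1,-0.47,0,1],[0,0,0.067,1,-0.47,0,1]]]'
python3 -c "
from h import *
need(.659,-.022,.205,.33)"
```

```text
t: 1.33
eef_pos: [0.3305, -0.4145, 0.2056]
tcp_rot: [-3.139, -0.003, 0.334]
contact_force: [0.5, -0.5, 0.3]
gripper_width: 1.003
gripper_force: 0.0
rot [-0.002 -0.002  0.003] shift [ 3.658 -2.193  0.023] t 1.3333 pos [ 0.3305 -0.4145  0.2056] [-3.139e+00 -3.000e-03  3.340e-01] F [ 0.5 -0.5  0.3] w 1.003 gf 0.0
```

```bash
python3 -m creep '[[[0,0,0,1,-0.6,0,1],[0,0,0,1,-0.6,0,1],[0,0,0,1,-0.6,0,1],[0,0,0,1,-0.6,0,1]]]'
python3 -m creep '[[[0,0,0,1,-0.6,0,1],[0,0,0,1,-0.6,0,1],[0,0,0,1,-0.6,0,1],[0,0,0,1,-0.6,0,1]]]'
python3 -c "
from h import *
need(.659,-.022,.205,.33)"
```

```text
t: 1.67
eef_pos: [0.4202, -0.3089, 0.2057]
tcp_rot: [-3.141, -0.002, 0.333]
contact_force: [0.3, 0.0, 0.3]
gripper_width: 1.0
gripper_force: 0.0
t: 2.0
eef_pos: [0.5108, -0.2018, 0.2056]
tcp_rot: [-3.141, -0.003, 0.334]
contact_force: [0.1, -0.5, -0.4]
gripper_width: 0.999
gripper_force: 0.0
rot [-0.001 -0.002  0.002] shift [ 1.657 -1.011  0.011] t 2.0 pos [ 0.5108 -0.2018  0.2056] [-3.141e+00 -3.000e-03  3.340e-01] F [ 0.1 -0.5 -0.4] w 0.999 gf 0.0
```

```bash
python3 -m creep '[[[0,0,0,0.75,-0.45,0,1],[0,0,0,0.75,-0.45,0,1],[0,0,0,0.75,-0.45,0,1],[0,0,0,0.75,-0.45,0,1],[0,0,0,0.75,-0.45,0,1]]]'
python3 -c "
from h import *
s=arm.read_state();c=arm.read_camera('wrist')
print(s['eef_pos'],s['tcp_rot'])
need(.659,-.022,.205,.33)
H=np.array(c['hand_eye']);T=np.eye(4);T[:3,:3]=Ro.from_euler('xyz',s['tcp_rot']).as_matrix();T[:3,3]=s['eef_pos']
M=np.linalg.inv(T@H);c['R']=M[:3,:3];c['t']=M[:3,3]
im=c['color'].copy()
a=.33;Rz=Ro.from_euler('z',a).as_matrix()
for b in TAMP:
  for q in proj(c,b@Rz.T+[.659,-.022,0]): cv2.circle(im,tuple(int(round(v)) for v in q),3,(0,0,255),1)
cv2.imwrite('pics/w1.png',im[:,:,::-1])
"
```

```text
t: 2.42
eef_pos: [0.5758, -0.1248, 0.2051]
tcp_rot: [3.141, 0.001, 0.333]
contact_force: [0.0, -0.3, -0.4]
gripper_width: 1.0
gripper_force: 0.0
[ 0.57584228 -0.12478096  0.20513616] [3.14105220e+00 1.11077059e-03 3.33007885e-01]
rot [0.    0.001 0.001] shift [ 0.942 -0.589  0.   ] t 2.4667 pos [ 0.5752 -0.1256  0.2052] [3.141e+00 1.000e-03 3.310e-01] F [-0.3  0.  -0. ] w 1.002 gf 0.0
```

View pics/w1.png

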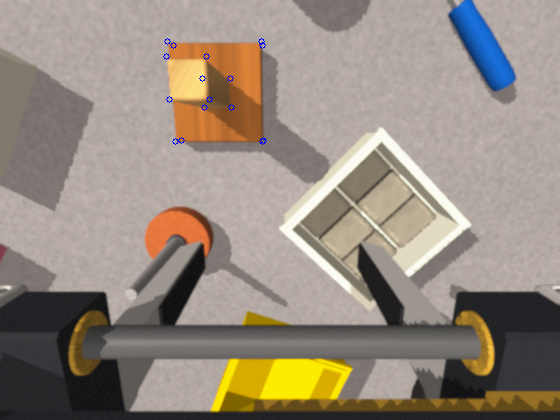

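The projected tamper points fall on the wooden tamper (post top around (188,80), foot (167–263, 42–141)), so the pose is good to about 1 mm.

```bash
python3 -m creep '[[[0,0,0,0.94,-0.585,0,1],[0,0,0,0.94,-0.585,0,1],[0,0,0,0.94,-0.585,0,1],[0,0,0,0.94,-0.585,0,1],[0,0,0,0.94,-0.585,0,1]]]'
python3 -c "
from h import *
need(.659,-.022,.083,.33)"
```

```text
t: 2.88
eef_pos: [0.6601, -0.0219, 0.2049]
tcp_rot: [3.141, 0.001, 0.332]
contact_force: [0.5, -1.0, 0.6]
gripper_width: 1.001
gripper_force: 0.0
rot [0.    0.    0.001] shift [-0.008 -0.002  1.016] t 2.8833 pos [ 0.6601 -0.0219  0.2049] [3.141e+00 1.000e-03 3.320e-01] F [ 0.5 -1.   0.6] w 1.001 gf 0.0
```

```bash
python3 -m creep '[[[0,0,0,0,0,0.3,1],[0,0,0,0,0,0.6,1],[0,0,0,0,0,0.85,1],[0,0,0,0,0,1,1],[0,0,0,0,0,1,1]]]'
python3 -m creep '[[[0,0,0,0,0,0,-1],[0,0,0,0,0,0,-1],[0,0,0,0,0,0,-1],[0,0,0,0,0,0,-1],[0,0,0,0,0,0,-1]]]'
python3 -m creep '[[[0,0,0,0,0,0,-1],[0,0,0,0,0,0,-1],[0,0,0,0,0,0,-1],[0,0,0,0,0,0,-1],[0,0,0,0,0,0,-1]]]'
```

```text
t: 3.3
eef_pos: [0.6543, -0.0246, 0.081]
tcp_rot: [-3.138, 0.01, 0.328]
contact_force: [-0.9, 0.3, -0.1]
gripper_width: 1.001
gripper_force: 0.0
t: 3.72
eef_pos: [0.6603, -0.0224, 0.0871]
tcp_rot: [3.14, -0.002, 0.33]
contact_force: [-1.2, 0.3, 0.0]
gripper_width: 0.685
gripper_force: 0.0
t: 4.13
eef_pos: [0.6594, -0.022, 0.0854]
tcp_rot: [-3.141, 0.0, 0.331]
contact_force: [-0.9, 0.1, 1.7]
gripper_width: 0.328
gripper_force: 1.3
```

```bash
python3 -m creep '[[[0,0,0,0,0,0,-1],[0,0,0,0,0,0,-1],[0,0,0,0,0,0,-1],[0,0,0,0,0,0,-1]]]'
python3 -m creep '[[[0,0,0,0,0,-0.15,-1],[0,0,0,0,0,-0.4,-1],[0,0,0,0,0,-0.7,-1],[0,0,0,0,0,-1,-1],[0,0,0,0,0,-1,-1]]]'
python3 -c "
from h import *
need(.5635,.259,.23,-.16)"
```

```text
t: 4.47
eef_pos: [0.6593, -0.0218, 0.0853]
tcp_rot: [-3.141, 0.0, 0.331]
contact_force: [-1.2, 1.9, 0.5]
gripper_width: 0.315
gripper_force: 30.0
t: 4.88
eef_pos: [0.6637, -0.0229, 0.2134]
tcp_rot: [3.135, -0.012, 0.331]
contact_force: [1.3, 0.2, -1.8]
gripper_width: 0.321
gripper_force: 30.0
rot [ 0.002 -0.009  0.312] shift [-0.026 -2.492 -0.156] t 4.8833 pos [ 0.6637 -0.0229  0.2134] [ 3.135 -0.012  0.331] F [ 1.3  0.2 -1.8] w 0.321 gf 29.99749481678009
```

```bash
python3 -m creep '[[[0,0,0,0,-0.15,0,-1],[0,0,0,0,-0.35,0,-1],[0,0,0,0,-0.6,0,-1],[0,0,0,0,-0.8,0,-1],[0,0,0,0,-1,0,-1]]]'
python3 -m creep '[[[0,0,0.06,0,-0.2,0,-1],[0,0,0.12,0,-0.4,0,-1],[0,0,0.18,0,-0.6,0,-1],[0,0,0.24,0,-0.8,0,-1],[0,0,0.31,0,-0.9,0,-1]]]'
python3 -c "
from h import *
need(.5635,.259,.205,-.16)"
```

```text
t: 5.3
eef_pos: [0.6183, 0.093, 0.2031]
tcp_rot: [-3.14, 0.004, 0.331]
contact_force: [0.7, -0.3, -2.9]
gripper_width: 0.317
gripper_force: 30.0
t: 5.72
eef_pos: [0.5824, 0.1966, 0.2032]
tcp_rot: [-3.141, 0.005, -0.159]
contact_force: [0.9, 0.2, -2.6]
gripper_width: 0.315
gripper_force: 30.0
rot [-0.     0.003  0.   ] shift [-0.238 -0.489 -0.014] t 5.7167 pos [0.5824 0.1966 0.2032] [-3.141  0.005 -0.159] F [ 0.9  0.2 -2.6] w 0.315 gf 29.992218911647797
```

```bash
python3 -m creep '[[[0,0,0,-0.1,-0.2,0,-1],[0,0,0,-0.2,-0.4,0,-1],[0,0,0,-0.24,-0.49,0,-1],[0,0,0,-0.24,-0.49,0,-1],[0,0,0,-0.24,-0.49,0,-1]]]'
python3 -m creep '[[[0,0,0,0,0,0,-1],[0,0,0,0,0,0,-1],[0,0,0,0,0,0,-1]]]'
python3 - <<'E'
from h import *
need(.5635,.259,.106,-.16)
s=arm.read_state();c=arm.read_camera('wrist')
H=np.array(c['hand_eye']);T=np.eye(4);T[:3,:3]=Ro.from_euler('xyz',s['tcp_rot']).as_matrix();T[:3,3]=s['eef_pos']
M=np.linalg.inv(T@H);c['R']=M[:3,:3];c['t']=M[:3,3]
cams=[arm.read_camera('scene'),arm.read_camera('top'),c]
out=[]
for k,c in enumerate(cams):
    im=c['color'].copy()
    for (x,y,z,a),b,col in(((.5635,.259,0,-.16),box(.145,.143,.06,.06),(255,0,0)),((*s['eef_pos'][:2],s['eef_pos'][2]-.0855,s['tcp_rot'][2]),box(.102,.098,0,0),(0,0,255))):
        q=proj(c,(b@Ro.from_euler('z',a).as_matrix().T+[x,y,z])[[0,2,6,4]])
        cv2.polylines(im,[np.round(q).astype(np.int32)],True,col,1)
    out.append(im if k==2 else cv2.resize(im[220:400,290:480] if k==0 else im[80:260,60:250],(266,252)))
cv2.imwrite('pics/w2.png',np.hstack([cv2.resize(out[2],(504,378)),np.vstack(out[:2])[:378*0+504] if 0 else cv2.resize(np.vstack(out[:2]),(266*378//504+1,378))])[:,:,::-1])
E
```

```text
t: 6.13
eef_pos: [0.5654, 0.2559, 0.2042]
tcp_rot: [3.139, 0.001, -0.155]
contact_force: [-1.3, -0.5, -2.5]
gripper_width: 0.317
gripper_force: 30.0
t: 6.38
eef_pos: [0.5666, 0.2548, 0.2052]
tcp_rot: [3.141, 0.0, -0.158]
contact_force: [-0.8, -0.3, -1.2]
gripper_width: 0.325
gripper_force: 30.0
rot [0.    0.    0.001] shift [-0.031 -0.031  0.827] t 6.3833 pos [0.5666 0.2548 0.2052] [ 3.141  0.    -0.158] F [-0.8 -0.3 -1.2] w 0.325 gf 29.99708354473114
```

View pics/w2.png

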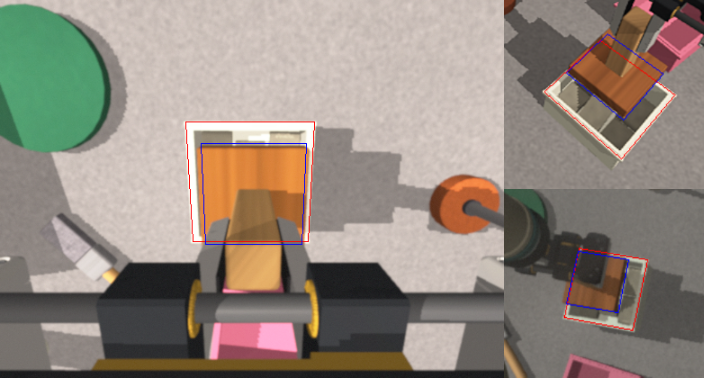

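Wrist view: the rim overlay (187–315, 123–241) and the foot overlay (202–307, 144–243) match the picture. Nudging to centre and lowering.

```bash
python3 -m creep '[[[0,0,0,-0.03,-0.03,0.1,-1],[0,0,0,-0.03,-0.03,0.25,-1],[0,0,0,-0.03,-0.03,0.4,-1],[0,0,0,-0.03,-0.03,0.4,-1],[0,0,0,-0.03,-0.03,0.4,-1]]]'
python3 -m creep '[[[0,0,0,0,0,0.04,-1],[0,0,0,0,0,0.08,-1],[0,0,0,0,0,0.12,-1],[0,0,0,0,0,0.16,-1],[0,0,0,0,0,0.2,-1]]]'
python3 -c "
from h import *
need(.5635,.259,.106,-.16)"
```

```text
t: 6.95
eef_pos: [0.5627, 0.2597, 0.1567]
tcp_rot: [3.14, 0.002, -0.157]
contact_force: [0.1, 0.1, -2.3]
gripper_width: 0.32
gripper_force: 30.0
t: 7.37
eef_pos: [0.5633, 0.2603, 0.1334]
tcp_rot: [-3.141, -0.001, -0.156]
contact_force: [0.0, 0.4, -1.2]
gripper_width: 0.317
gripper_force: 30.0
rot [-0.    -0.     0.002] shift [0.003 0.01  0.228] t 7.3667 pos [0.5633 0.2603 0.1334] [-3.141e+00 -1.000e-03 -1.560e-01] F [ 0.   0.4 -1.2] w 0.317 gf 29.997524321079254
```

```bash
python3 -m creep '[[[0,0,0,0,0,0.03,-1],[0,0,0,0,0,0.06,-1],[0,0,0,0,0,0.09,-1],[0,0,0,0,0,0.12,-1],[0,0,0,0,0,0.15,-1]]]'
python3 -m creep '[[[0,0,0,0,0,0.02,-1],[0,0,0,0,0,0.04,-1],[0,0,0,0,0,0.06,-1],[0,0,0,0,0,0.06,-1],[0,0,0,0,0,0.06,-1]]]'
```

```text
t: 7.78
eef_pos: [0.5632, 0.2602, 0.115]
tcp_rot: [3.141, -0.0, -0.156]
contact_force: [-0.1, -0.2, -3.1]
gripper_width: 0.318
gripper_force: 30.0
t: 8.2
eef_pos: [0.5632, 0.2602, 0.1081]
tcp_rot: [3.141, 0.0, -0.156]
contact_force: [0.0, 0.5, -2.6]
gripper_width: 0.318
gripper_force: 30.0
```

```bash
python3 -m creep '[[[0,0,0,0,0,0.015,-1],[0,0,0,0,0,0.03,-1],[0,0,0,0,0,0.03,-1],[0,0,0,0,0,0.03,-1]]]'
python3 -m creep '[[[0,0,0,0,0,0.01,-1],[0,0,0,0,0,0.02,-1],[0,0,0,0,0,0.02,-1],[0,0,0,0,0,0.02,-1]]]'
```

```text
t: 8.53
eef_pos: [0.5635, 0.2604, 0.1052]
tcp_rot: [-3.141, -0.001, -0.156]
contact_force: [0.2, 1.2, 0.0]
gripper_width: 0.317
gripper_force: 30.0
t: 8.87
eef_pos: [0.5636, 0.2605, 0.1052]
tcp_rot: [-3.141, -0.002, -0.156]
contact_force: [-2.4, -0.2, 12.1]
gripper_width: 0.315
gripper_force: 30.0
```

The foot rests on the layer (TCP 0.105 m, 12 N upward). One firmer push, then lift.

```bash
python3 -m creep '[[[0,0,0,0,0,0.01,-1],[0,0,0,0,0,0.01,-1],[0,0,0,0,0,0.01,-1],[0,0,0,0,0,0.01,-1]]]'
python3 -m creep '[[[0,0,0,0,0,-0.06,-1],[0,0,0,0,0,-0.15,-1],[0,0,0,0,0,-0.3,-1],[0,0,0,0,0,-0.5,-1],[0,0,0,0,0,-0.7,-1]]]'
python3 -m creep '[[[0,0,0,0,0,-0.15,-1],[0,0,0,0,0,-0.2,-1],[0,0,0,0,0,-0.2,-1],[0,0,0,0,0,-0.2,-1]]]'
python3 -c "
from h import *
need(.64,.05,.205,-.16)
for n in('wrist',): cv2.imwrite('pics/w3.png',arm.read_camera(n)['color'][:,:,::-1])
"
```

```text
t: 9.2
eef_pos: [0.5636, 0.2605, 0.1052]
tcp_rot: [-3.14, -0.003, -0.156]
contact_force: [-3.6, -1.1, 17.4]
gripper_width: 0.316
gripper_force: 30.0
t: 9.62
eef_pos: [0.5627, 0.26, 0.1851]
tcp_rot: [3.14, 0.002, -0.156]
contact_force: [1.5, 0.3, -2.3]
gripper_width: 0.317
gripper_force: 30.0
t: 9.95
eef_pos: [0.5628, 0.26, 0.2082]
tcp_rot: [3.141, 0.001, -0.156]
contact_force: [0.3, 0.4, -3.3]
gripper_width: 0.32
gripper_force: 30.0
rot [0.    0.001 0.002] shift [0.908 1.629 0.027] t 9.95 pos [0.5628 0.26   0.2082] [ 3.141e+00  1.000e-03 -1.560e-01] F [ 0.3  0.4 -3.3] w 0.32 gf 29.999432265758514
```

View pics/w3.png

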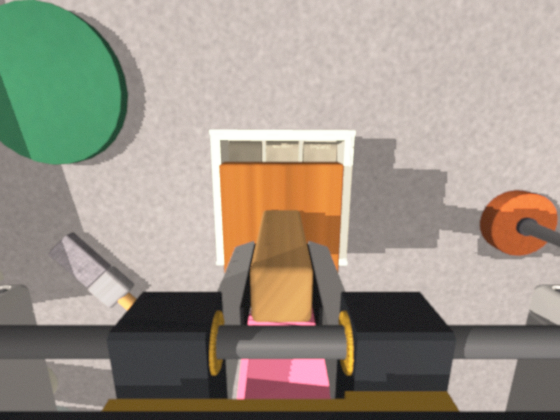

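The tub (210–355, 130–265) still shows mostly under the foot, at (220–343, 163–270). Moving back towards the tamper's original free spot, then checking the stones before setting it down.

```bash
python3 -m creep '[[[0,0,0,0.1,0.2,0,-1],[0,0,0,0.2,0.4,0,-1],[0,0,0,0.3,0.6,0,-1],[0,0,0,0.4,0.8,0,-1],[0,0,0,0.5,1,0,-1]]]'
python3 -m creep '[[[0,0,0,0.1,0.2,0,-1],[0,0,0,0.2,0.4,0,-1],[0,0,0,0.35,0.6,0,-1],[0,0,0,0.45,0.8,0,-1],[0,0,0,0.45,0.8,0,-1]]]'
python3 - <<'E'
from h import *
need(.65,.02,.0855,-.16)
a=arm.read_camera('scene')["color"][190:390,190:470];b=arm.read_camera('top')["color"][90:240,100:340]
cv2.imwrite('pics/c4.png',np.vstack([cv2.resize(a,(448,320)),cv2.resize(b,(448,280))])[:,:,::-1])
E
```

```text
t: 10.42
eef_pos: [0.6029, 0.1311, 0.2069]
tcp_rot: [3.141, 0.004, -0.156]
contact_force: [1.2, 0.4, -2.5]
gripper_width: 0.319
gripper_force: 30.0
t: 10.83
eef_pos: [0.6432, 0.0235, 0.2065]
tcp_rot: [3.137, 0.002, -0.161]
contact_force: [-0.4, 0.3, -3.4]
gripper_width: 0.314
gripper_force: 30.0
rot [ 0.003  0.001 -0.   ] shift [0.063 0.015 1.008] t 10.8333 pos [0.6432 0.0235 0.2065] [ 3.137e+00  2.000e-03 -1.610e-01] F [-0.4  0.3 -3.4] w 0.314 gf 29.999082684516907
```

View pics/c4.png

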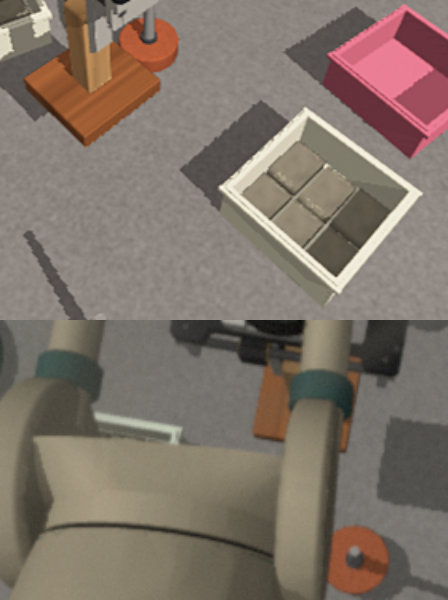

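All six stones lie level in the tub (scene crop around (310,205)), and the tamper hangs over bare bench at (92,90). Setting it down.

```bash
python3 -m creep '[[[0,0,0,0.06,0,0.2,-1],[0,0,0,0.06,0,0.45,-1],[0,0,0,0.06,0,0.7,-1],[0,0,0,0.06,0,0.85,-1],[0,0,0,0.06,0,0.93,-1]]]'
python3 -m creep '[[[0,0,0,0,0,0.02,-1],[0,0,0,0,0,0.04,-1],[0,0,0,0,0,0.06,-1],[0,0,0,0,0,0.06,-1],[0,0,0,0,0,0.06,-1]]]'
```

```text
t: 11.35
eef_pos: [0.6459, 0.0297, 0.0934]
tcp_rot: [3.142, 0.008, -0.155]
contact_force: [-1.1, 0.1, -2.4]
gripper_width: 0.318
gripper_force: 30.0
t: 11.77
eef_pos: [0.6501, 0.0281, 0.0915]
tcp_rot: [-3.141, -0.002, -0.156]
contact_force: [-0.4, 0.0, -1.7]
gripper_width: 0.32
gripper_force: 30.0
```

```bash
python3 -m creep '[[[0,0,0,0,0,0.02,-1],[0,0,0,0,0,0.04,-1],[0,0,0,0,0,0.04,-1],[0,0,0,0,0,0.04,-1]]]'
python3 -m creep '[[[0,0,0,0,0,0.01,-1],[0,0,0,0,0,0.015,-1],[0,0,0,0,0,0.015,-1],[0,0,0,0,0,0.015,-1]]]'
```

```text
t: 12.1
eef_pos: [0.6491, 0.0279, 0.0854]
tcp_rot: [3.141, 0.0, -0.156]
contact_force: [-0.5, 0.2, -2.6]
gripper_width: 0.313
gripper_force: 30.0
t: 12.43
eef_pos: [0.6493, 0.0279, 0.0852]
tcp_rot: [3.141, -0.001, -0.156]
contact_force: [-3.2, -0.5, 5.2]
gripper_width: 0.316
gripper_force: 30.0
```

On the bench. Releasing and backing off upwards.

```bash
python3 -m creep '[[[0,0,0,0,0,0,0.2],[0,0,0,0,0,0,0.6],[0,0,0,0,0,0,1],[0,0,0,0,0,0,1],[0,0,0,0,0,0,1]]]'
python3 -m creep '[[[0,0,0,0,0,0,1],[0,0,0,0,0,0,1],[0,0,0,0,0,0,1],[0,0,0,0,0,0,1]]]'
python3 -m creep '[[[0,0,0,0,0,-0.1,1],[0,0,0,0,0,-0.3,1],[0,0,0,0,0,-0.6,1],[0,0,0,0,0,-0.9,1],[0,0,0,0,0,-1,1]]]'
python3 -m creep '[[[0,0,0,0,0,-0.1,1],[0,0,0,0,0,-0.1,1],[0,0,0,0,0,-0.1,1],[0,0,0,0,0,-0.1,1]]]'
python3 - <<'E'
from h import *
cv2.imwrite('pics/c5.png',arm.read_camera('scene')["color"][:,:,::-1])
E
```

```text
t: 12.85
eef_pos: [0.6494, 0.028, 0.0835]
tcp_rot: [3.142, 0.0, -0.156]
contact_force: [0.4, -0.5, -0.5]
gripper_width: 0.634
gripper_force: 0.0
t: 13.18
eef_pos: [0.6493, 0.028, 0.0836]
tcp_rot: [3.142, 0.0, -0.156]
contact_force: [-0.3, -0.7, 0.4]
gripper_width: 0.92
gripper_force: 0.0
t: 13.6
eef_pos: [0.6519, 0.0278, 0.2095]
tcp_rot: [-3.141, -0.009, -0.156]
contact_force: [0.5, -0.2, -0.1]
gripper_width: 0.999
gripper_force: 0.0
t: 13.93
eef_pos: [0.6486, 0.028, 0.2145]
tcp_rot: [3.141, 0.002, -0.156]
contact_force: [-0.4, 0.8, -0.1]
gripper_width: 0.998
gripper_force: 0.0
```

View pics/c5.png

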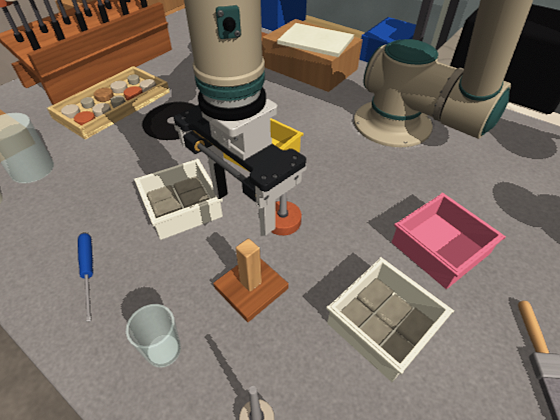

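The tamper stands upright at (250,280), the stones lie flat at (388,318), and the gripper is clear at z = 0.21 m.

```bash
python3 -c "
from bench import arm
print(arm.hand_in())"
```

```text
the job is handed in; nothing more can be done
None
```

The job is handed in at about 14 s of the 48 s: the tamper was pressed flat into the tub, all six stones look level in the last picture, and the tamper stands upright on the bench clear of both tubs with the gripper away from it; no verdict came back.

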